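Seat a carving blank and snap the toggle clamp shut

ROBOT

A 7-joint arm with a two-finger parallel gripper is mounted at the origin on the work surface. World frame = base frame: x ahead of the robot, y to its left, z up, the work surface at z = 0. Lengths are in m, angles in degrees, forces in N, time in s.
With the tool pointing down it reaches from about 0.425 to 0.875 m from the base axis. Payload 4.7 kg.
Tool frame: the origin (TCP) lies midway between the tips of the shut fingers; the grasp point (between the pads) lies 19 mm behind it; z points along the fingers, x is the direction in which the jaws open and shut, and the axes are right-handed (so a half turn about z gives the same grasp; the last joint's range is limited). The gripper opens to 87 mm and grips with 3 to 60 N. Pads are 19 mm wide; open, the fingers measure 117 mm over their backs; the gripper's body (75 mm by 190 mm) begins 51 mm behind the grasp point.
Start: joints at [-62.848, 18.392, -4.016, 83.108, 1.295, 78.541, -3.26], TCP at [0.288, 0.582, 0.223] pointing down, gripper open.
Joint ranges: [-163.93, 163.93], [-17.29, 119.83], [-79.2, 71.16], [3.27, 140.29], [-89.18, 269.18], [5.43, 117.66], [-154.24, 154.24]. Speed limits (degrees/s): [147.25, 147.25, 180, 180, 180, 180, 180].

INTERFACE

Orientations are given as [roll, pitch, yaw] about the fixed x, y, z axes, in that order (R = Rz(yaw) Ry(pitch) Rx(roll)).
In Python, from cell import env gives the robot as it stands.
- The arm moves only by the tool carry_out, never from a script. Its argument "plan" is a list of rows, each an object with "grip": the closure, from 0 (fully open) to 1 (shut); "dp": the shift along the tool's x, y, z in m, a list of three; "rotation": the turn, a rotation vector about the tool's x, y, z in degrees, a list of three. In form: [{"grip": grip, "dp": [dx, dy, dz], "rotation": [wx, wy, wz]}, ...]. A call has 1 to 8 rows; each row shifts and turns the pose as measured when the row begins, along the tool's axes as they then stand; what a row does not reach is not made up. A row lasts 1/12 s, in which the tool goes at most 41.7 mm and 7.16 degrees, less where a joint would pass 70% of its speed; a pose out of reach is approached as far as the arm can. A call is refused whole if a number of a shift passes 0.0417 or a number of a turn 7.16, either way. A call with a gripper value outside its range is refused whole. The fingers move at their own pace and stop on an object; "force" is the grip in N (left out, the last holds). Time passes only in rows, so rows that do not move let the fingers close. It gives the time, the measured TCP pose, the force and the opening at its end, in the units of the state.
- env.get_obs(): the state, without advancing time (a new reading comes with each control period).
- env.read_camera(name): name is "side" or "top" or "wrist"; returns the picture (400x640x3 uint8, red, green, blue); there is no depth.
- env.camera_params(name): a dict with "fx", "fy", "cx", "cy" (pixels), "R" (3x3) and "t" (3): a world point X has camera coordinates R X + t. Camera axes: x right, y down, z forward; pixel columns grow to the right and rows downward; lengths in m; the calibration is good to about 2 mm. A picture is of the moment at which its call begins: read the wrist's pose just before it. camera_params takes no time and is no camera call; for the wrist camera it gives the pose at the moment of the call.
- env.sign_off(): hands the job in, once; it reports no verdict.
The state is a dict: "time_s": time; "qpos": joint angles; "joint_velocities": joint speeds; "effort": joint torques, N m; "tool_pos": TCP position; "tool_rot": TCP orientation; "force": force on the tool from outside, world axes, zero at the start; "wrist_torque": the same for the moment, N m; "grip_width": finger opening in m.
Only numpy, scipy, OpenCV 4.12 (cv2) and the standard library are available. Lean on these libraries where they do the work, as an engineer would, in place of code of your own. Each camera call takes 0.05 s, during which the arm holds its last target. There are 200 camera calls.

TASK

On the carving board, push the wooden blank with your fingertips until its end is fully home and flush against the stop fence. Then push the toggle clamp's lever over and down, past its dead point, until it snaps into lock with the rubber foot pressing on the blank. Only push: do not lift or tip the blank, and leave the figures, the chisel and the spare blank beside the board where they are.

Things in the scene. Friction and masses are not known exactly. Their poses are not given: they have to be found in the camera images.
- board: Plywood carving board fixed to the bench, 18 mm thick (top at z = 18 mm). Origin on its underside; in its own frame it runs from x = -150 to +105 and y = -120 to +120 mm. Its x axis points from the open end, near the robot, to the wooden stop fence on the far end; its y axis points to the side with the steel toggle clamp.
- fence_face (a point): Point on the stopping face of the fence, 38 mm above the bench, opposite the blank's lane (board x = 75, y = -30 mm). The face is square to the board's x axis, runs from y = -105 to +30 mm and rises 34 mm above the board's top; the fence is 30 mm thick.
- blank: The work: loose plain wooden block lying on the board, 130 long (its x) x 45 wide (y) x 40 mm high, 80 to 150 g. Origin at the centre of its underside. It starts 15 to 35 mm short of the fence, up to 6 mm off the lane, turned up to 0.1 rad. Flush home its origin is at board x = +10, about y = -30 mm, its end face flat on the fence.
- lever (a joint): Clamp lever angle, rad. 0 = open: lever 60 degrees above level, leaning to board +y. Grows as it is pushed over and down towards +y. Dead point at about 0.55: before it a spring drives the lever back open (about 5 N at the grip, falling to 0); past it the lever snaps on by itself to its stop at 0.95, locked, 6 degrees above level.
- lever_hinge (a point): The lever's hinge axis, 78 mm above the bench at board x = 45, y = 82 mm, parallel to the board's x axis, between steel cheeks (30 mm wide along x, y = 43 to 97 mm, up to 88 mm above the bench). The point is fixed to the board.
- lever_grip (a point): Middle of the lever's black plastic grip, 105 mm from the hinge axis along the lever. The grip is 22 mm wide (along board x), 15 mm thick and 74 mm long, from 56 to 130 mm from the hinge. It is pushed on its upper face, the one towards the blank's side when open.
- foot: Sprung rubber foot, 18 mm across, on the end of the 14 mm wide steel clamp arm that the lever lowers. Origin on the arm's centre line, 24 mm above the foot's lower face. Open, the arm is raised 52 degrees over the blank (its end 150 mm above the bench); locked, it is level and the foot presses on the blank at board x = 45, y = -30 mm with about 6 N.
- figure_a: Bystander: carved wooden figure with a round head, 40 mm across, 88 mm high, standing on the bench; origin at the centre of its base.
- figure_b: Bystander: carved wooden figure with a pointed hat, 42 mm across, 85 mm high, standing on the bench; origin at the centre of its base.
- chisel: Bystander: wood chisel lying on the bench beyond the fence, 185 mm long along its x axis (handle 100 mm to -x, blade 85 mm to +x), 24 mm high; origin under the joint of handle and blade.
- spare_blank: Bystander: spare wooden block on the bench (not on the board), 90 x 35 x 35 mm; origin at the centre of its underside.
Things that resemble listed ones, but are neither listed nor needed, are in the scene too. What is shaped like the blank but orange or pink is not meant.

How it is judged:
By the outcome, as a careful person would: the job done as asked, in the order asked, and still so for the second after the job is handed in, with the robot touching nothing.
It also fails if it takes over 45 s, if anything falls off the work surface, if the arm or the gripper's body presses on something with over 40 N, if the wrist force passes 120 N, or if a joint passes its speed limit or range.

## Working session

There is one attempt and no reset: what is moved stays moved. The work goes in short steps, Python scripts to look and compute and a tool call to move; the robot and the scene stay as the last step left them, time stands still between calls to the robot, and variables do not carry over. Pictures are saved under pics/ and viewed, about 8 in all and at most 12, crops included, and the job is handed in when it is done.

Besides the shell and the picture viewer there is one more tool, called after "Emit:" as name(argument=value, ...), one argument or row to a line, values as JSON. carry_out: Moves the arm, as the interface text tells. Its arguments: {"type":"object","properties":{"plan":{"type":"array","items":{"type":"object","properties":{"grip":{"type":"number"},"dp":{"type":"array","items":{"type":"number"}},"rotation":{"type":"array","items":{"type":"number"}}}}},"force":{"type":"number"}},"required":["plan"]}

```bash
mkdir -p pics; ls; python3 - <<'E'
from cell import env
import cv2,numpy as np
for n in("top","side"):
    im=env.read_camera(n); cv2.imwrite(f"pics/{n}0.png",im[:,:,::-1]); p=env.camera_params(n); print(n,{k:np.round(v,4).tolist() for k,v in p.items()})
print({k:np.round(v,3).tolist() for k,v in env.get_obs().items()})
E
```

```text
pics
top {'fx': 453.4551, 'fy': 453.4551, 'cx': 326.7735, 'cy': 199.2526, 'R': [[-0.023, -0.9995, -0.0209], [-0.9899, 0.0257, -0.1393], [0.1398, 0.0175, -0.99]], 't': [-0.032, 0.5508, 0.8241]}
side {'fx': 369.8829, 'fy': 369.8829, 'cx': 313.9868, 'cy': 192.896, 'R': [[0.843, -0.5378, 0.0107], [-0.3061, -0.496, -0.8125], [0.4423, 0.6817, -0.5828]], 't': [-0.4996, 0.2447, 0.5862]}
{'time_s': 0.1, 'qpos': [-62.848, 18.436, -4.015, 83.164, 1.293, 78.539, -3.26], 'joint_velocities': [0.077, -0.071, -0.024, -0.214, -0.096, 0.158, 0.115], 'effort': [-0.0, -49.258, -0.406, -31.339, -0.064, 0.04, 0.0], 'tool_pos': [0.288, 0.582, 0.222], 'tool_rot': [179.996, 0.094, 63.657], 'force': [0.252, 0.151, 0.531], 'wrist_torque': [0.026, 0.046, 0.026], 'grip_width': 0.087}
```

View pics/top0.png

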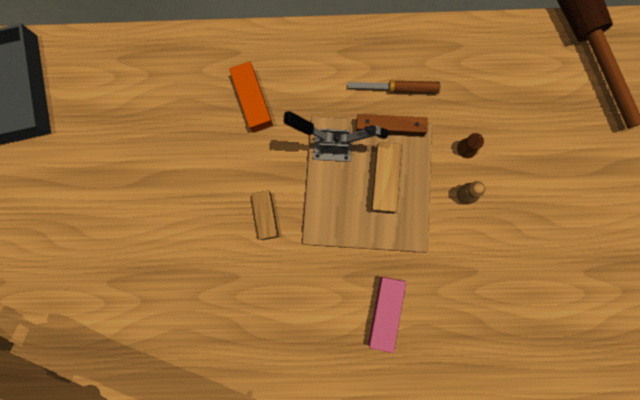

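View pics/side0.png

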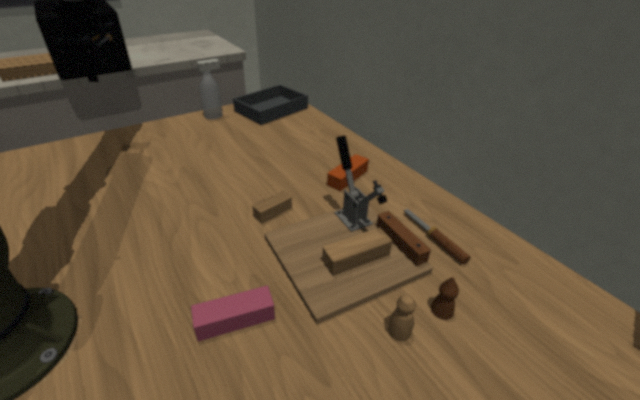

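The top picture shows the board at about (303–431, 118–251) and the plain blank on it at (385,177). The lookalikes are orange (250,95), pink (388,314) and the small spare blank (264,215), all off the board. The clamp is at (332,145) with its black grip at (298,123). The plain block on the board fits the description, so I'll confirm it in an enlarged crop.

```bash
python3 - <<'E'
import cv2
im=cv2.imread("pics/top0.png")[95:265,270:450]
cv2.imwrite("pics/c1.png",cv2.resize(im,None,fx=3.5,fy=3.5,interpolation=cv2.INTER_CUBIC))
E
```

```text
(no output)
```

View pics/c1.png

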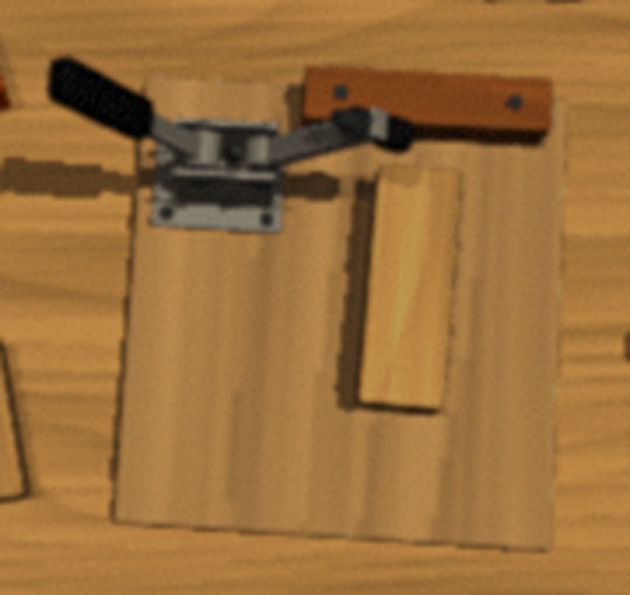

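The crop shows the board's near corners at (115,520) and (550,548), the far-left one at (145,78) and the far-right one at (565,100). The blank's top face has corners (378,168), (462,170), (441,409) and (361,402), and it lies plain and unpainted in the lane.

```bash
cat > h.py <<'E'
from cell import env
import numpy as np, cv2
from scipy.optimize import least_squares
def ray(n,uv,z,p=None):
    p=p or env.camera_params(n);R=np.array(p['R']);t=np.array(p['t']);c=-R.T@t
    d=R.T@np.array([(uv[0]-p['cx'])/p['fx'],(uv[1]-p['cy'])/p['fy'],1]);return c+d*(z-c[2])/d[2]
def proj(n,X,p=None):
    p=p or env.camera_params(n);x=np.array(p['R'])@X+p['t'];return np.array([p['fx']*x[0]/x[2]+p['cx'],p['fy']*x[1]/x[2]+p['cy']])
def fit(W,L):  # rigid 2D world = T + R(th) L
    f=lambda q:(np.array(W)-(q[:2]+np.array(L)@np.array([[np.cos(q[2]),-np.sin(q[2])],[np.sin(q[2]),np.cos(q[2])]]).T)).ravel()
    s=least_squares(f,[.6,0,0]);return s.x,s.fun.reshape(-1,2)
def b2w(q,P):
    c,s=np.cos(q[2]),np.sin(q[2]);P=np.array(P,float);return np.array([q[0]+c*P[0]-s*P[1],q[1]+s*P[0]+c*P[1],P[2]])
E
python3 - <<'E'
from h import *
u=lambda a:(270+(a[0]+.5)/3.5-.5,95+(a[1]+.5)/3.5-.5)
P=[((115,520),.018,(-.15,.12)),((550,548),.018,(-.15,-.12)),((145,78),.018,(.105,.12)),((565,100),.018,(.105,-.12)),
((305,67),.052,(.105,.03)),((552,80),.052,(.105,-.105))]
W=[ray("top",u(a),z)[:2] for a,z,_ in P]
q,r=fit(W,[l for *_,l in P]);print("board",q,"res mm",(r*1e3).round(1).tolist())
B=[((378,168),(.065,.0225)),((462,170),(.065,-.0225)),((441,409),(-.065,-.0225)),((361,402),(-.065,.0225))]
b,r=fit([ray("top",u(a),.058)[:2] for a,_ in B],[l for _,l in B]);print("blank",b,(r*1e3).round(1).tolist())
c,s=np.cos(q[2]),np.sin(q[2]);d=b[:2]-q[:2];print("blank in board",c*d[0]+s*d[1],-s*d[0]+c*d[1],b[2]-q[2])
for n,P in dict(hinge=(.045,.082,.078),home=(.010,-.03,.018),fence=(.075,-.03,.038)).items():print(n,b2w(q,P).round(4))
for a in(0,.55,.95):
    t=np.radians(60)-a;print("grip",a,b2w(q,(.045,.082+.105*np.cos(t),.078+.105*np.sin(t))).round(4))
g=b2w(q,(.045,.082+.105*.5,.078+.105*.866))
print("grip px",proj("top",g),proj("side",g))
E
```

```text
board [ 0.6058245  -0.1277487  -0.08645473] res mm [[1.8, -1.2], [1.7, 0.8], [-1.1, -0.3], [-0.5, 0.9], [-1.0, -0.2], [-0.8, -0.0]]
blank [ 0.58722597 -0.15904803 -0.11603158] [[-2.1, -0.0], [0.8, -0.4], [0.9, 1.6], [0.4, -1.2]]
blank in board -0.015826464115466992 -0.03278835667944932 -0.029576851713991797
hinge [ 0.6577 -0.0499  0.078 ]
home [ 0.6132 -0.1585  0.018 ]
fence [ 0.678  -0.1641  0.038 ]
grip 0 [0.6623 0.0024 0.1689]
grip 0.55 [0.6657 0.042  0.1281]
grip 0.95 [0.6668 0.0542 0.0882]
grip px [294.64036291 121.6287553 ] [342.00855997 147.25473616]
```

The fit agrees to 2 mm: the board is at (0.606,-0.128), yaw -4.95°. The blank lies 26 mm short, turned -1.7° and 3 mm off the lane. The projected lever grip also lands where it appears in both pictures. I'll turn the tool to yaw 85°, so tool x = board y and tool y = board x, shut the fingers and travel.

Emit:
carry_out(
  plan=[
    {"grip": 1, "dp": [0, 0.035, 0], "rotation": [0, 0, -7.1]},
    {"grip": 1, "dp": [-0.02, 0.035, 0], "rotation": [0, 0, -7.1]},
    {"grip": 1, "dp": [-0.03, 0.025, 0], "rotation": [0, 0, -7.1]},
    {"grip": 1, "dp": [-0.04, 0.01, 0], "rotation": [0, 0, 0]},
    {"grip": 1, "dp": [-0.04, 0.01, 0], "rotation": [0, 0, 0]},
    {"grip": 1, "dp": [-0.04, 0.005, 0], "rotation": [0, 0, 0]},
    {"grip": 1, "dp": [-0.04, 0.005, 0], "rotation": [0, 0, 0]},
    {"grip": 1, "dp": [-0.04, 0.0, 0], "rotation": [0, 0, 0]},
  ],
)

```text
time_s: 0.77
tool_pos: [0.3743, 0.2997, 0.2138]
tool_rot: [-179.5, 0.3, 85.6]
force: [0.8, -0.2, 0.1]
grip_width: 0.0417
```

Emit:
carry_out(
  plan=[
    {"grip": 1, "dp": [-0.03, 0.025, 0], "rotation": [0, 0, 0]},
    {"grip": 1, "dp": [-0.03, 0.025, 0], "rotation": [0, 0, 0]},
    {"grip": 1, "dp": [-0.035, 0.02, 0], "rotation": [0, 0, 0]},
    {"grip": 1, "dp": [-0.035, 0.02, 0], "rotation": [0, 0, 0]},
    {"grip": 1, "dp": [-0.04, 0.01, 0], "rotation": [0, 0, 0]},
    {"grip": 1, "dp": [-0.04, 0.01, 0], "rotation": [0, 0, 0]},
    {"grip": 1, "dp": [-0.04, 0.01, 0], "rotation": [0, 0, 0]},
    {"grip": 1, "dp": [-0.04, 0.01, 0], "rotation": [0, 0, 0]},
  ],
)

```text
time_s: 1.43
tool_pos: [0.4791, -0.008, 0.2118]
tool_rot: [-179.3, 0.2, 86.0]
force: [0.7, -0.4, -0.1]
grip_width: 0.0007
```

Emit:
carry_out(
  plan=[
    {"grip": 1, "dp": [-0.04, 0.0, 0], "rotation": [0, 0, 0]},
    {"grip": 1, "dp": [-0.04, 0.0, 0], "rotation": [0, 0, 0]},
    {"grip": 1, "dp": [-0.02, 0.0, 0], "rotation": [0, 0, 0]},
    {"grip": 1, "dp": [0, 0, 0], "rotation": [0, 0, 0]},
  ],
)

```text
time_s: 1.77
tool_pos: [0.4696, -0.1224, 0.2117]
tool_rot: [-179.3, 0.5, 85.1]
force: [0.5, -0.3, 0.4]
grip_width: 0.0007
```

```bash
python3 - <<'E'
from h import *
o=env.get_obs();print(o['tool_pos'],o['tool_rot'],o['qpos'],o['grip_width'])
p=env.camera_params("wrist");im=env.read_camera("wrist");cv2.imwrite("pics/w1.png",im[:,:,::-1])
print(p)
E
```

```text
[ 0.46963886 -0.12244862  0.21167601] [-179.31328803    0.45176516   85.14476905] [-18.59465158  -1.95666414  29.27338485 107.14030636   1.5260615
  75.20933227  95.40333876] 0.0007227977334856109
{'fx': 315.6644321905742, 'fy': 315.6644321905742, 'cx': 325.39670459913265, 'cy': 196.25493518897284, 'R': array([[ 0.08466842,  0.99637355, -0.00842689],
       [ 0.95634806, -0.07888739,  0.28138084],
       [ 0.27969565, -0.03188311, -0.95955918]]), 't': array([ 0.08463806, -0.48869892,  0.24595864])}
```

View pics/w1.png

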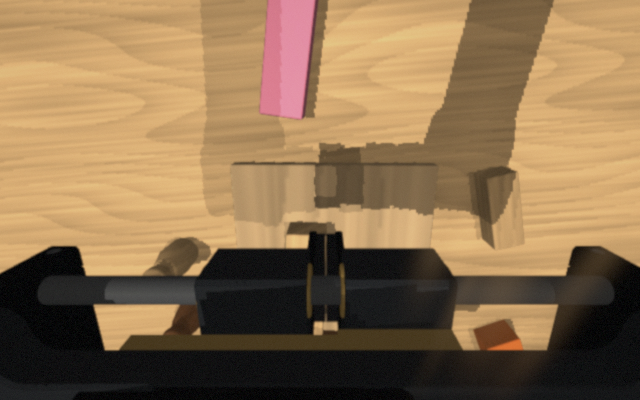

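The wrist view shows the board's near edge at row 163 and the blank's near end about (287–333, 225). It is partly hidden behind the fingers, but this matches the top estimate. Going down in front of the blank's near end.

Emit:
carry_out(
  plan=[
    {"grip": 1, "dp": [-0.012, 0.01, 0.02], "rotation": [0.7, 0, 0]},
    {"grip": 1, "dp": [-0.012, 0.01, 0.03], "rotation": [0, 0, 0]},
    {"grip": 1, "dp": [0, 0, 0.035], "rotation": [0, 0, 0]},
    {"grip": 1, "dp": [0, 0, 0.035], "rotation": [0, 0, 0]},
    {"grip": 1, "dp": [0, 0, 0.035], "rotation": [0, 0, 0]},
    {"grip": 1, "dp": [0, 0, 0.0], "rotation": [0, 0, 0]},
  ],
)

```text
time_s: 2.32
tool_pos: [0.49, -0.1373, 0.0527]
tool_rot: [-179.0, 0.0, 85.8]
force: [-1.5, 0.7, -0.7]
grip_width: 0.0009
```

Emit:
carry_out(
  plan=[
    {"grip": 1, "dp": [-0.011, 0, 0.01], "rotation": [0, 0, 0.7]},
    {"grip": 1, "dp": [0, 0, 0.012], "rotation": [0, 0, 0]},
    {"grip": 1, "dp": [0, 0, 0], "rotation": [0, 0, 0]},
  ],
)

```text
time_s: 2.57
tool_pos: [0.4896, -0.1426, 0.0301]
tool_rot: [-178.8, -0.1, 85.5]
force: [-0.3, 0.3, -1.7]
grip_width: 0.0003
```

```bash
python3 - <<'E'
from h import *
o=env.get_obs();print(o['tool_pos'],o['tool_rot'],o['force'])
im=env.read_camera("top")[:,:,::-1];cv2.imwrite("pics/t2.png",cv2.resize(im[95:265,270:450],None,fx=3.5,fy=3.5,interpolation=cv2.INTER_CUBIC))
E
```

```text
[ 0.48957727 -0.14259101  0.03011239] [-1.78837197e+02 -1.26509558e-01  8.55047769e+01] [-0.3278121   0.33045348 -1.72869349]
```

View pics/t2.png

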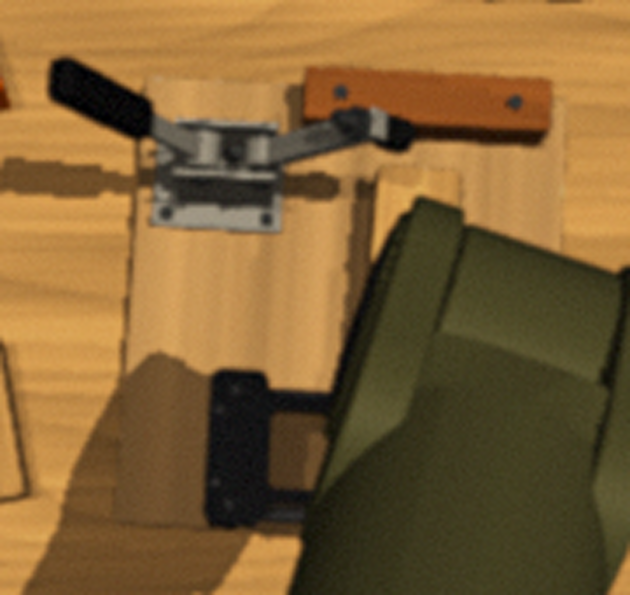

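The arm now hides most of the blank, and its far end is undisturbed (378–462, 170). The tool is 25 mm behind the near end at board y = -25 mm. I'll shift to about -34 mm and start pushing slowly.

Emit:
carry_out(
  plan=[
    {"grip": 1, "dp": [-0.008, 0, 0], "rotation": [0, 0, 0.4]},
    {"grip": 1, "dp": [-0.003, 0.006, 0], "rotation": [0, 0, 0]},
    {"grip": 1, "dp": [0, 0.006, 0], "rotation": [0, 0, 0]},
    {"grip": 1, "dp": [0, 0.005, 0], "rotation": [0, 0, 0]},
    {"grip": 1, "dp": [0, 0.005, 0], "rotation": [0, 0, 0]},
    {"grip": 1, "dp": [0, 0.005, 0], "rotation": [0, 0, 0]},
  ],
)

```text
time_s: 3.12
tool_pos: [0.5234, -0.1561, 0.037]
tool_rot: [-179.5, -0.2, 85.2]
force: [-1.0, 0.4, -0.1]
grip_width: 0.0004
```

Emit:
carry_out(
  plan=[
    {"grip": 1, "dp": [0.001, 0.004, 0.003], "rotation": [0, 0, 0]},
    {"grip": 1, "dp": [0.001, 0.004, 0.003], "rotation": [0, 0, 0]},
    {"grip": 1, "dp": [0, 0.003, 0.001], "rotation": [0, 0, 0]},
    {"grip": 1, "dp": [0, 0.002, 0.001], "rotation": [0, 0, 0]},
  ],
)

```text
time_s: 3.45
tool_pos: [0.539, -0.1548, 0.0283]
tool_rot: [-179.5, -0.2, 85.3]
force: [-0.1, 0.3, 1.6]
grip_width: 0.0004
```

Emit:
carry_out(
  plan=[
    {"grip": 1, "dp": [0, 0.003, 0], "rotation": [0, 0, 0]},
    {"grip": 1, "dp": [0, 0.003, 0], "rotation": [0, 0, 0]},
  ],
)

```text
time_s: 3.62
tool_pos: [0.5387, -0.1548, 0.0265]
tool_rot: [-178.7, -0.3, 85.2]
force: [-8.7, 0.3, 5.8]
grip_width: 0.0005
```

Board x = -64.5 mm with a rising force is the predicted home position. I'll press a little more to square it up, then ease off.

Emit:
carry_out(
  plan=[
    {"grip": 1, "dp": [0, 0.004, 0], "rotation": [0, 0, 0]},
    {"grip": 1, "dp": [0, 0.005, 0], "rotation": [0, 0, 0]},
    {"grip": 1, "dp": [0, 0.005, 0], "rotation": [0, 0, 0]},
  ],
)

```text
time_s: 3.87
tool_pos: [0.5376, -0.1548, 0.0234]
tool_rot: [-176.8, -0.6, 85.1]
force: [-12.7, 0.9, 9.2]
grip_width: 0.0005
```

Emit:
carry_out(
  plan=[
    {"grip": 1, "dp": [0, -0.01, 0], "rotation": [0, 0, 0]},
    {"grip": 1, "dp": [0, -0.02, 0], "rotation": [0, 0, 0]},
    {"grip": 1, "dp": [0, -0.02, 0], "rotation": [0, 0, 0]},
    {"grip": 1, "dp": [0, 0, -0.03], "rotation": [0, 0, 0]},
    {"grip": 1, "dp": [0, 0, -0.04], "rotation": [0, 0, 0]},
    {"grip": 1, "dp": [0, 0, -0.04], "rotation": [0, 0, 0]},
    {"grip": 1, "dp": [0, 0, -0.04], "rotation": [0, 0, 0]},
    {"grip": 1, "dp": [0, 0, -0.04], "rotation": [0, 0, 0]},
  ],
)

```text
time_s: 4.53
tool_pos: [0.4872, -0.1513, 0.21]
tool_rot: [-175.1, -0.7, 85.0]
force: [2.1, 0.3, 0.2]
grip_width: 0.0007
```

Emit:
carry_out(
  plan=[
    {"grip": 1, "dp": [0.03, 0, -0.02], "rotation": [0, 0, 0]},
    {"grip": 1, "dp": [0.04, 0, 0], "rotation": [0, 0, 0]},
    {"grip": 1, "dp": [0.04, 0, 0], "rotation": [0, 0, 0]},
    {"grip": 1, "dp": [0.04, 0, 0], "rotation": [0, 0, 0]},
    {"grip": 1, "dp": [0.0, 0, 0], "rotation": [0, 0, 0]},
  ],
)

```text
time_s: 4.95
tool_pos: [0.5101, -0.0013, 0.2454]
tool_rot: [-176.5, -0.9, 84.3]
force: [0.8, -0.3, -0.4]
grip_width: 0.0
```

```bash
python3 - <<'E'
from h import *
o=env.get_obs();print(o['tool_pos'],o['tool_rot'],o['force'])
im=env.read_camera("top")[:,:,::-1];cv2.imwrite("pics/t3.png",cv2.resize(im[95:265,270:450],None,fx=3.5,fy=3.5,interpolation=cv2.INTER_CUBIC))
E
```

```text
[ 0.5100583  -0.00130873  0.24542642] [-176.5175695    -0.85575805   84.32725019] [ 0.8181063  -0.33522418 -0.44912798]
```

View pics/t3.png

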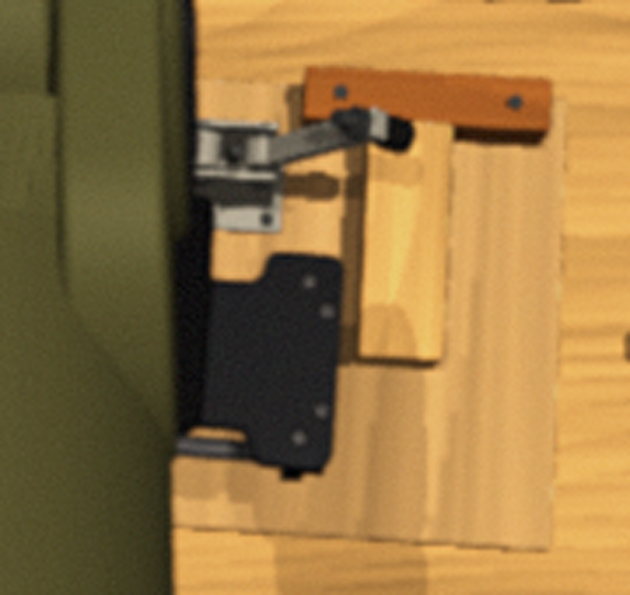

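The blank now reaches the fence. Its near corners are at (361,357) and (440,361), and its right far corner at (455,125). I'll compare these with the flush pose.

```bash
python3 - <<'E'
from h import *
q=np.array([.6058245,-.1277487,-.08645473])
w=lambda X:(((proj("top",X)-[270,95]+.5)*3.5-.5).round(1)).tolist()
for y in(-.030,-.034):
  for X in((-.055,y+.0225,.058),(-.055,y-.0225,.058),(.075,y-.0225,.058),(.075,y+.0225,.058)):print(X,w(b2w(q,X)))
g=b2w(q,(.045,.082+.105*.5,.078+.105*.866)); print(g)
# tool positions in board frame for lever push: finger +y lower corner on the upper face
for a in(0,.2,.4,.55,.7,.8):
    t=np.radians(60)-a;r=.105
    y=.082+r*np.cos(t)-.0075*np.sin(t);z=.078+r*np.sin(t)+.0075*np.cos(t);print(a,"contact board y,z",round(y,4),round(z,4),b2w(q,(.045,y,z)).round(4))
E
python3 - <<'E'
import cv2
im=cv2.imread("pics/t3.png")
cv2.imwrite("pics/t3b.png",cv2.resize(im[60:380,290:570],None,fx=1.8,fy=1.8,interpolation=cv2.INTER_CUBIC))
E
```

```text
(-0.055, -0.0075, 0.058) [359.5, 355.8]
(-0.055, -0.0525, 0.058) [444.5, 360.8]
(0.075, -0.0525, 0.058) [454.7, 123.2]
(0.075, -0.0075, 0.058) [371.4, 118.6]
(-0.055, -0.011500000000000003, 0.058) [367.0, 356.2]
(-0.055, -0.0565, 0.058) [452.1, 361.3]
(0.075, -0.0565, 0.058) [462.1, 123.6]
(0.075, -0.011500000000000003, 0.058) [378.7, 119.0]
[0.66227011 0.00236334 0.16893   ]
0 contact board y,z 0.128 0.1727 [ 0.6617 -0.0041  0.1727]
0.2 contact board y,z 0.1459 0.1617 [0.6633 0.0137 0.1617]
0.4 contact board y,z 0.1612 0.1473 [0.6646 0.029  0.1473]
0.55 contact board y,z 0.1707 0.1347 [0.6654 0.0384 0.1347]
0.7 contact board y,z 0.1782 0.1208 [0.666  0.0459 0.1208]
0.8 contact board y,z 0.182 0.111 [0.6664 0.0497 0.111 ]
```

View pics/t3b.png

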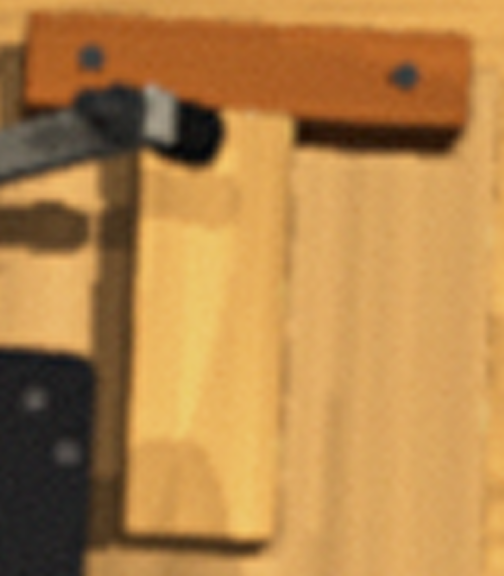

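The enlarged crop shows the blank's end tight against the fence along its visible width, with no gap at (220–295, 115). The corners and edge slopes agree with the flush pose to about 1 mm and 0.01 rad. Next I move above the clamp, on the blank's side of the lever.

Emit:
carry_out(
  plan=[
    {"grip": 1, "dp": [-0.014, 0.02, 0], "rotation": [-3.5, -0.8, -0.7]},
    {"grip": 1, "dp": [-0.014, 0.035, 0], "rotation": [0, 0, 0]},
    {"grip": 1, "dp": [0, 0.035, 0], "rotation": [0, 0, 0]},
    {"grip": 1, "dp": [0, 0.03, 0], "rotation": [0, 0, 0]},
    {"grip": 1, "dp": [0, 0.02, 0], "rotation": [0, 0, 0]},
    {"grip": 1, "dp": [0, 0, 0], "rotation": [0, 0, 0]},
  ],
)

```text
time_s: 5.5
tool_pos: [0.6481, -0.0517, 0.2413]
tool_rot: [-180.0, 0.2, 85.0]
force: [-1.1, 0.7, -0.8]
grip_width: 0.0006
```

Emit:
carry_out(
  plan=[
    {"grip": 1, "dp": [0.008, 0.009, 0.02], "rotation": [0, 0, 0]},
    {"grip": 1, "dp": [0, 0, 0.025], "rotation": [0, 0, 0]},
    {"grip": 1, "dp": [0, 0, 0.02], "rotation": [0, 0, 0]},
    {"grip": 1, "dp": [0, 0, 0], "rotation": [0, 0, 0]},
  ],
)

```text
time_s: 5.83
tool_pos: [0.6582, -0.0514, 0.1737]
tool_rot: [-180.0, 0.5, 84.6]
force: [-1.2, -0.4, -1.0]
grip_width: 0.0005
```

```bash
python3 - <<'E'
from h import *
o=env.get_obs();print(o['tool_pos'],o['tool_rot'],o['force'])
im=env.read_camera("side")[:,:,::-1];cv2.imwrite("pics/s2.png",cv2.resize(im[80:300,230:470],None,fx=2.5,fy=2.5,interpolation=cv2.INTER_CUBIC))
E
```

```text
[ 0.6581911  -0.05141252  0.17373991] [-179.9978086     0.49419115   84.58968308] [-1.2309733  -0.35264833 -0.95958003]
```

View pics/s2.png

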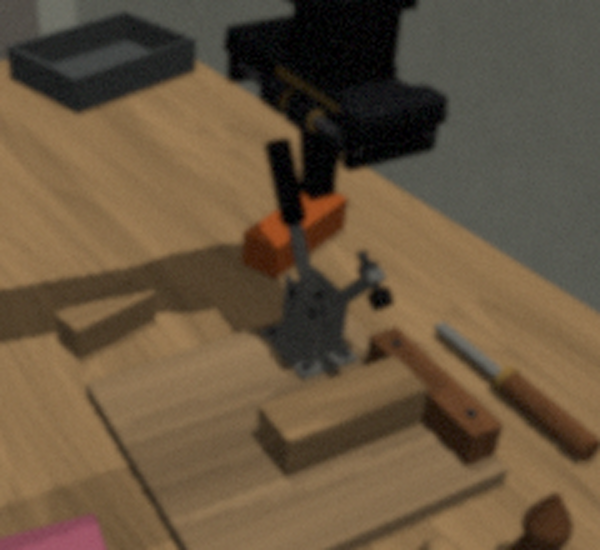

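The fingertip (318,190) is on the blank's side of the black grip (285,180), in line with it, and the blank sits against the fence. Approaching the grip now, then following the arc down.

Emit:
carry_out(
  plan=[
    {"grip": 1, "dp": [0.012, 0, 0.003], "rotation": [0, 0, 0]},
    {"grip": 1, "dp": [0.012, 0, 0], "rotation": [0, 0, 0]},
    {"grip": 1, "dp": [0.008, 0, 0], "rotation": [0, 0, 0]},
    {"grip": 1, "dp": [0.005, 0, 0], "rotation": [0, 0, 0]},
  ],
)

```text
time_s: 6.22
tool_pos: [0.6634, -0.0151, 0.1772]
tool_rot: [179.6, 0.5, 84.3]
force: [-0.2, -0.2, 0.2]
grip_width: 0.0003
```

Emit:
carry_out(
  plan=[
    {"grip": 1, "dp": [0.008, -0.001, 0.006], "rotation": [0, 0, -0.4]},
    {"grip": 1, "dp": [0.007, -0.001, 0.006], "rotation": [0, 0, -0.3]},
    {"grip": 1, "dp": [0.007, 0, 0.006], "rotation": [0, 0, 0]},
    {"grip": 1, "dp": [0.006, 0, 0.006], "rotation": [0, 0, 0]},
  ],
)

```text
time_s: 6.55
tool_pos: [0.6671, 0.0145, 0.1584]
tool_rot: [179.0, 0.5, 85.1]
force: [-1.6, -0.8, 5.3]
grip_width: 0.0005
```

The lever is moving (5 N reaction, angle about 0.3). Continuing along the arc.

Emit:
carry_out(
  plan=[
    {"grip": 1, "dp": [0.005, -0.002, 0.008], "rotation": [0.5, 0, 0]},
    {"grip": 1, "dp": [0.004, -0.002, 0.008], "rotation": [0.5, 0, 0]},
    {"grip": 1, "dp": [0.004, 0, 0.008], "rotation": [0, 0, 0]},
    {"grip": 1, "dp": [0.003, 0, 0.008], "rotation": [0, 0, 0]},
  ],
)

```text
time_s: 6.88
tool_pos: [0.6653, 0.0352, 0.1227]
tool_rot: [-180.0, 0.4, 85.3]
force: [-0.0, -0.8, -0.7]
grip_width: 0.0007
```

```bash
python3 - <<'E'
from h import *
im=env.read_camera("side")[:,:,::-1];cv2.imwrite("pics/s3.png",cv2.resize(im[80:300,230:470],None,fx=2.5,fy=2.5,interpolation=cv2.INTER_CUBIC))
q=np.array([.6058245,-.1277487,-.08645473])
for a in(.55,.95):
    t=np.radians(60)-a;print(a,(proj("side",b2w(q,(.045,.082+.13*np.cos(t),.078+.13*np.sin(t))))-[230,80])*2.5)
E
```

```text
0.55 [243.25107234 166.92665491]
0.95 [233.86971441 205.8800992 ]
```

View pics/s3.png

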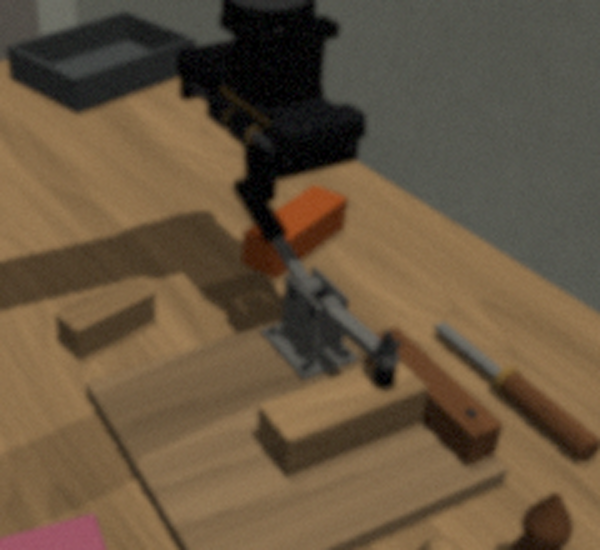

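The lever end is at (243,185), past the dead point and moving down, and the foot is close to the blank at (383,370). I'll follow it down a bit further, then wait.

Emit:
carry_out(
  plan=[
    {"grip": 1, "dp": [0.001, 0, 0.007], "rotation": [0, 0, 0]},
    {"grip": 1, "dp": [0, 0, 0.007], "rotation": [0, 0, 0]},
    {"grip": 1, "dp": [0, 0, 0.006], "rotation": [0, 0, 0]},
    {"grip": 1, "dp": [0, 0, 0.003], "rotation": [0, 0, 0]},
  ],
)

```text
time_s: 7.27
tool_pos: [0.6627, 0.0376, 0.0945]
tool_rot: [-179.6, 0.4, 85.3]
force: [-9.0, 1.7, 24.8]
grip_width: 0.0008
```

A firm stop at z = 94.5 mm matches the locked grip's upper face (about 96 mm). Withdrawing straight up.

Emit:
carry_out(
  plan=[
    {"grip": 1, "dp": [0, 0, -0.015], "rotation": [0, 0, 0]},
    {"grip": 1, "dp": [0, 0, -0.03], "rotation": [0, 0, 0]},
    {"grip": 1, "dp": [0, 0, -0.04], "rotation": [0, 0, 0]},
    {"grip": 1, "dp": [0, 0, -0.04], "rotation": [0, 0, 0]},
    {"grip": 1, "dp": [0.02, -0.03, -0.01], "rotation": [0, 0, 0]},
    {"grip": 1, "dp": [0.02, -0.035, 0], "rotation": [0, 0, 0]},
    {"grip": 1, "dp": [0.02, -0.035, 0], "rotation": [0, 0, 0]},
    {"grip": 1, "dp": [0.03, -0.02, 0], "rotation": [0, 0, 0]},
  ],
)

```text
time_s: 7.93
tool_pos: [0.5531, 0.1268, 0.233]
tool_rot: [-179.7, 0.8, 84.0]
force: [0.9, 1.0, 0.5]
grip_width: 0.0002
```

Emit:
carry_out(
  plan=[
    {"grip": 1, "dp": [0.04, 0, 0], "rotation": [0, 0, 0]},
    {"grip": 1, "dp": [0.04, 0, 0], "rotation": [0, 0, 0]},
    {"grip": 1, "dp": [0.04, 0, 0], "rotation": [0, 0, 0]},
    {"grip": 1, "dp": [0.02, 0, 0], "rotation": [0, 0, 0]},
    {"grip": 1, "dp": [0, 0, 0], "rotation": [0, 0, 0]},
  ],
)

```text
time_s: 8.35
tool_pos: [0.5616, 0.278, 0.2326]
tool_rot: [-179.6, 0.3, 84.3]
force: [-0.1, 0.4, -0.5]
grip_width: 0.0002
```

```bash
python3 - <<'E'
from h import *
o=env.get_obs();print(o['tool_pos'],o['force'])
im=env.read_camera("top")[:,:,::-1];a=cv2.resize(im[95:265,250:490],None,fx=2.5,fy=2.5,interpolation=cv2.INTER_CUBIC)[:300]
im=env.read_camera("side")[:,:,::-1];b=cv2.resize(im[125:245,250:490],None,fx=2.5,fy=2.5,interpolation=cv2.INTER_CUBIC)
cv2.imwrite("pics/f.png",np.vstack([a,b]))
E
```

```text
[0.56159036 0.27799033 0.23261869] [-0.1409935   0.42440401 -0.51380847]
```

View pics/f.png

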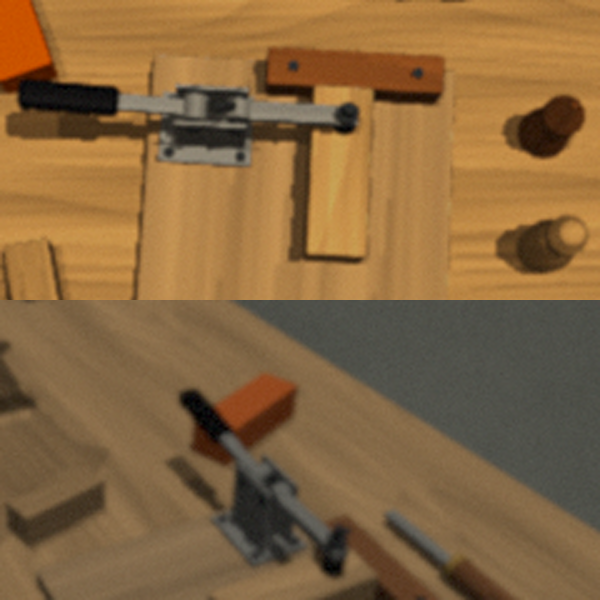

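The final picture shows the arm level with the foot on the blank at (347,117). In the side view the lever tip is within 2 px of the locked prediction. The blank's end is on the fence, and the figures, chisel and spare blank are in place. Handing in.

```bash
python3 -c "
from cell import env
print(env.sign_off())"
```

```text
the job is handed in; nothing more can be done
None
```

The blank is home against the fence, the toggle clamp is locked on it, and I handed the job in at about 8.5 s of the 45 s allowed.

- **Blank:** I pushed its near end with the shut fingertips until the fingers stopped at the predicted home position, pressing with about 13 N. In the enlarged top picture its corners mostly agree with the flush pose to about 1 mm. One corner read about 2 mm off sideways, and the edge slopes agreed to about 0.01 rad. The foot hides part of the contact edge, so I could not check flushness to better than about half a millimetre.
- **Clamp:** I pushed the lever along its arc past the dead point and followed it down to a firm stop, where the force reached about 25 N. After I withdrew, the arm was level with the foot on the blank. The lever tip was within 2 px of where it should be when locked.
- **Bystanders:** The figures, chisel and spare blank look unmoved by eye. The last tool force reading was about zero, with the arm well clear.

No check failed. The foot's pressing force was not measured.

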